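Pin the guard stay on its stud with the linchpin

TASK

The yellow guard stay has been dropped over its upright stud, but nothing keeps it there. Pick up the linchpin, feel for the stud's cross hole from the robot's side and push the pin gently through until its head is fully home against the stud, then swing its stiff ring over the top of the stud and right down until it lies flat around it. Let go, never force anything, and leave the rest of the bench as it is.

Things in the scene. Friction and masses are not known exactly. Their poses are not given: they have to be found in the camera images.
- bracket: Fixed bracket. Green base plate 10 mm thick, x from -55 to +55 mm, y from -55 to +255 mm; on it a 50 mm square pedestal, top at 46 mm, with the upright steel stud. Origin: underside of the plate, on the stud's axis; z up; x is the way the pin goes through the hole, away from the robot, give or take a small yaw.
- hole (a point): Fixed point on the stud's axis, 80 mm over the bracket's origin. The stud's square head, 22 by 22 mm, has a round cross hole along the bracket's x: 11.2 mm diameter, near mouth (x = -11 mm) bevelled 1 mm, centred at y = 0, always 14 mm below the stud's flat top. The stud is screwed up or down and locked: the real hole is up to 10 mm above or below this point.
- stay_eye (a point): Top of the washer, 59 mm over the bracket's origin, on the stud's axis. The washer, 42 mm across, lies on the 48 mm round eye of the yellow stay, a flat bar 34 mm wide and 10 mm thick that runs from here along the bracket's +y.
- guard_leaf (a point): Foot of the near post of the guard leaf, at y = 226 mm of the bracket: a yellow frame of 25 mm tube with a clear panel, 280 mm high, that runs from here 255 mm along the bracket's +x.
- linchpin: Loose steel linchpin, about 0.12 kg, lying on the bench, ring upwards. Origin: on the pin's axis at the head's shoulder. x to the tip, z up, hinge along y. Shank 10 mm in diameter, 37 mm long, its end bevelled to 8 mm. Head behind it: 13 mm of 16 by 16 mm block, then the flat grip. Fully home, the shoulder rests on the stud's near face, 11 mm before its axis.
- pin_tip (a point): Centre of the linchpin's tip, 37 mm from the shoulder along its x; fully home it is 26 mm beyond the stud's axis. The pin is an easy fit: let go, it tilts in the hole by up to 0.1 rad and can creep back some mm while the ring is swung, and is then pushed home again at its head.
- pin_grip (a point): Middle of the linchpin's flat grip, 25 mm behind the shoulder. The grip is 12 mm wide (y), 16 mm high (z) and 25 mm long (x = -13 to -38 mm); a 22 mm pad here clears the ring. Lying, its underside is on the bench.
- ring_hinge (a point): Hinge of the ring, on the pin's axis 6 mm behind the shoulder; the hinge's axis is the linchpin's y.
- ring (a joint): Angle (rad) of the ring: 0 = shut, against its stop, level with the pin and around the stud; about 1.2 = open, standing up and leaning to the tip (range 0 to 1.4). Ring of 4.5 mm wire, 60 mm across. Its hinge is stiff: the ring stays where it is left, and it takes about 2 N at the crown to swing it, all the way to shut; its stop is felt by 4 N.
- ring_crown (a point): Middle of the ring's wire at the crown, 55 mm from the hinge.
- dowel: Plain headed steel pin without ring, 12 mm thick, 66 mm long, lying. Leave it.
- washer: Spare steel washer, 42 mm across, lying. Leave it.
- spanner: Steel spanner, 170 mm, lying. Leave it.
- driver: Screwdriver, 200 mm, lying. Leave it.
- punch: Dark steel punch, 56 mm across, 62 mm high, standing. Leave it.
- mug: Steel travel mug with black lid, 82 mm across, 168 mm high, standing. Leave it.
- cup: White foam cup, 76 mm across, 95 mm high, standing. Leave it.

How it is judged:
On the way, in this order (a step that is already met when the one before it is completed fails the run):
1. the pin is pushed through the stud's hole, its head home within 2.5 mm, the ring still open (x of pin_tip in the frame of bracket above 0.0235 m and y of pin_tip in the frame of bracket between -0.006 and 0.006 m and z of pin_tip in the frame of bracket between 0.064 and 0.096 m and angle between the x axis of linchpin and the x axis of bracket, either way round below 0.15 rad and value of joint ring above 0.3 rad), for 0.2 s.
2. the ring is swung over the stud's top and down flat around it (value of joint ring below 0.12 rad), for 0.2 s.
At the end, for the whole second after the job is handed in: The linchpin is through the stud's cross hole with its head home on the near face (within 3.5 mm), its ring is shut around the stud (below 0.12 rad), it lies still and is let go (x of pin_tip in the frame of bracket above 0.0225 m and y of pin_tip in the frame of bracket between -0.006 and 0.006 m and z of pin_tip in the frame of bracket between 0.064 and 0.096 m and angle between the x axis of linchpin and the x axis of bracket, either way round below 0.15 rad and value of joint ring below 0.12 rad and linear speed of linchpin below 0.02 m/s); the robot touches nothing.
It fails at once if the linchpin pressed on the bracket or stud with more than 25 N (contact force between linchpin and bracket above 25 N).
It fails at once if the robot pressed on the bracket or stud with more than 25 N (contact force between any of the fingers, the arm and bracket above 25 N).
It fails at once if another thing on the bench moved by more than 30 mm (distance of any of dowel, washer, spanner, driver, punch, mug, cup from where it was at the start of the episode above 0.03 m).
It also fails if it takes over 72 s, if anything falls off the work surface, if the arm or the gripper's body presses on something with over 40 N, if the wrist force passes 120 N, or if a joint passes its speed limit or range.

ROBOT

A 6-joint arm with a two-finger parallel gripper is mounted at the origin on the work surface. World frame = base frame: x ahead of the robot, y to its left, z up, the work surface at z = 0. Lengths are in m, angles in rad, forces in N, time in s.
With the tool pointing down it reaches from about 0.225 to 0.725 m from the base axis. Payload 3.1 kg.
Tool frame: the origin (TCP) lies between the finger pads; the fingertips stand 8 mm ahead of it and the grasp point (between the pads) lies 11 mm behind it (manip.finger_overhang is the z of the fingertips in the tool frame, in m); z points along the fingers, y is the line along which they close (so a half turn about z gives the same grasp; the last joint's range is limited). The gripper opens to 85 mm and grips with 20 to 120 N. Pads are 22 mm wide; open, the fingers measure 114 mm over their backs; the gripper's body (76 mm by 85 mm) begins 54 mm behind the grasp point. The pads swing forward as they close: fully open they stand 13 mm farther back than shut.
Start: joints at [1.1, 0.048, 0.099, 1.622, 0, 1.443], TCP at [0.176, 0.494, 0.239] pointing down, gripper open.
Joint ranges: [-2.91, 2.91], [-0.99, 1.94], [-1.21, 1.42], [-2.12, 2.29], [-1.49, 1.47], [-3.14, 3.14]. Speed limits (rad/s): [2.79, 2.79, 3.14, 3.14, 3.14, 3.14].

INTERFACE

Orientations are given as a unit quaternion [x, y, z, w].
In Python, from bench import telemetry, vision, manip, trace, landmark_of gives the robot as it stands.
- The arm moves only by the tool move_arm, never from a script. Its argument "motion" is one flat list of numbers, 7 for each row, row after row: the shift along the world's x, y, z in cm, then the turn, a rotation vector about the world's x, y, z in rad, then the finger opening in cm, from 0 to 8.54. A call has 1 to 10 rows; each row shifts and turns the commanded pose from where the row before left it; what a row does not reach is not made up. A row lasts 1/10 s, in which the tool goes at most 50 mm and 8.59 degrees, less where a joint would pass 70% of its speed; a pose out of reach is approached as far as the arm can. A call with a gripper value outside its range is refused whole. The fingers move at their own pace and stop on an object; "newtons" is the grip in N (left out, the last holds). Time passes only in rows, so rows that do not move let the fingers close. It gives the time, the measured TCP pose, the force, the opening and the grip force at its end, in the units of the state.
- telemetry.observe(): the state, without advancing time (a new reading comes with each control period).
- vision.capture(name): name is "scene" or "top"; returns the picture (384x512x3 uint8, blue, green, red); there is no depth.
- vision.get_calibration(name): a dict with "vertical_fov" (degrees; the focal length in pixels is half the picture's height over the tangent of half this angle, whatever the lens; pixels are square), "cx", "cy" (the principal point, pixels), "R" (3x3) and "t" (3): a world point X has camera coordinates R X + t. Camera axes: x right, y down, z forward; pixel columns grow to the right and rows downward; lengths in m; the calibration is good to about 2 mm. A picture is of the moment at which its call begins. get_calibration takes no time and is no camera call.
- manip.hand_in(): hands the job in; it is judged then, once.
Trained networks look in the newest picture that a camera, given by its name, has taken for a name from the list of things; names that differ only in an ending like _2 or _b are one class to them, and where a whole thing is asked for, a point or a joint stands for the part that bears it (a point fixed in the world has none). Each returns a list of dicts, best first, with "confidence" (0 to 1); they miss things now and then, are a little off and sometimes report something else, mostly with a low value. They report only what shows in the picture. A call takes as long as a camera call.
- trace(camera, name): "mask" (384x512 bool, what is visible of it) and "extent" ([centre column, centre row, width, height] in pixels, round what is visible of it).
- landmark_of(camera, name): "point" ([column, row] in pixels: a listed point, or the origin of a listed thing).
The state is a dict: "t": time; "q": joint angles; "qvel": joint speeds; "joint_efforts": joint torques, N m; "ee_pos": TCP position; "orientation": TCP orientation; "force": force on the tool from outside, world axes, zero at the start; "ft_torque": the same for the moment, N m; "width": finger opening in m; "grip_force": force on a finger pad.
Only numpy, scipy, OpenCV 4.12 (cv2) and the standard library are available. Lean on these libraries where they do the work, as an engineer would, in place of code of your own. Each camera call takes 0.05 s, during which the arm holds its last target. There are 200 camera calls.

## Working session

There is one attempt and no reset: what is moved stays moved. The work goes in short steps, Python scripts to look and compute and a tool call to move; the robot and the scene stay as the last step left them, time stands still between calls to the robot, and variables do not carry over. Pictures are saved under pics/ and viewed, at most 10 in all, crops included, and the job is handed in when it is done.

Besides the shell and the picture viewer there is one more tool, called after "Emit:" by a JSON object that holds its "name" and its "arguments". move_arm: Moves the arm, as the interface text tells. Its arguments: {"type":"object","properties":{"motion":{"type":"array"},"newtons":{"type":"number"}},"required":["motion"]}

```bash
mkdir -p pics; ls; cat > h.py <<'E'
from bench import telemetry, vision, manip, trace, landmark_of
import numpy as np, cv2
def cal(n):
    c=vision.get_calibration(n); f=192/np.tan(np.radians(c["vertical_fov"])/2)
    return f,c["cx"],c["cy"],np.array(c["R"]),np.array(c["t"])
def ray(n,p):
    f,cx,cy,R,t=cal(n); d=R.T@np.array([(p[0]-cx)/f,(p[1]-cy)/f,1.]); return -R.T@t,d
def atz(n,p,z):
    o,d=ray(n,p); return o+d*(z-o[2])/d[2]
def tri(a,b):
    (o,d),(q,e)=ray("scene",a),ray("top",b)
    s=np.linalg.lstsq(np.c_[d,-e],q-o,rcond=None)[0]; A=o+d*s[0];B=q+e*s[1]
    return (A+B)/2,np.linalg.norm(A-B)
def proj(n,X):
    f,cx,cy,R,t=cal(n); x=R@np.array(X)+t; return np.array([f*x[0]/x[2]+cx,f*x[1]/x[2]+cy])
E
python3 - <<'E'
from h import *
a=vision.capture("scene");b=vision.capture("top")
cv2.imwrite("pics/s0.png",cv2.resize(a,(800,600)));cv2.imwrite("pics/t0.png",cv2.resize(b,(800,600)))
for n in ["scene","top"]:
    f,cx,cy,R,t=cal(n);print(n,f,cx,cy,-R.T@t,R[2])
for m in ["bracket","hole","stay_eye","guard_leaf","linchpin","pin_tip","pin_grip","ring_hinge","ring_crown","dowel"]:
    P={}
    for n in ["scene","top"]:
        r=landmark_of(n,m); P[n]=r[0]["point"] if r else None
        print(m,n,[(np.round(q["point"],1),round(q["confidence"],2)) for q in r[:2]])
    if all(v is not None for v in P.values()): print("   ",*tri(P["scene"],P["top"]))
print(telemetry.observe())
E
```

```text
pics
scene 497.37082609544393 253.51542264634824 192.39008814399438 [1.66642297 0.05381641 1.06775668] [-0.75990453 -0.03043774 -0.64932168]
top 438.09892397918753 257.2660180033882 193.83513946691758 [0.36173389 0.01095046 1.26016214] [ 0.11614853  0.00944848 -0.99318691]
bracket scene [(array([259.1, 213. ]), 0.63), (array([167.1, 256. ]), 0.6)]
bracket top [(array([256.3, 187.6]), 0.94)]
    [0.52595847 0.02651002 0.00968041] 0.0008682644893016078
hole scene [(array([261.7, 193.7]), 0.61)]
hole top [(array([257.8, 188.8]), 0.91)]
    [0.51357084 0.02690378 0.07880638] 0.011649688495368255
stay_eye scene [(array([259.9, 203.4]), 0.78), (array([208.4, 184.7]), 0.27)]
stay_eye top [(array([253.8, 189.1]), 0.82), (array([374.2, 209.4]), 0.6)]
    [0.51733587 0.03042907 0.04241412] 0.004299462100011195
guard_leaf scene [(array([329.1, 217.2]), 0.72), (array([166.6, 256.4]), 0.69)]
guard_leaf top [(array([182.3, 176.7]), 0.67)]
    [0.54985316 0.23942476 0.02804176] 0.004101187264703725
linchpin scene [(array([156.1, 199.1]), 0.64)]
linchpin top [(array([371.1, 200.9]), 0.59), (array([3
[... 961 characters left out ...]
0.0067161629213625
{'t': 1.1, 'q': array([ 1.10024329e+00,  4.80227062e-02,  9.91803688e-02,  1.62202543e+00,
       -9.42612067e-06,  1.44298455e+00]), 'qvel': array([ 0.00080073,  0.00191411,  0.00117652, -0.00184439, -0.0002568 ,
        0.00051246]), 'joint_efforts': array([-3.35092254e-04, -3.38657570e+01,  3.20163989e+01,  1.29249067e-03,
       -2.55040031e-04,  4.48105254e-06]), 'ee_pos': array([0.17644577, 0.49443446, 0.23928988]), 'orientation': array([ 1.70533062e-01,  9.85351954e-01, -3.55231038e-05, -6.02461139e-06]), 'force': array([0.61124629, 1.12863953, 0.02674789]), 'ft_torque': array([-0.00542095, -0.03216382, -0.01437925]), 'grip_force': 0.0, 'width': 0.08546985158748253}
```

View pics/s0.png

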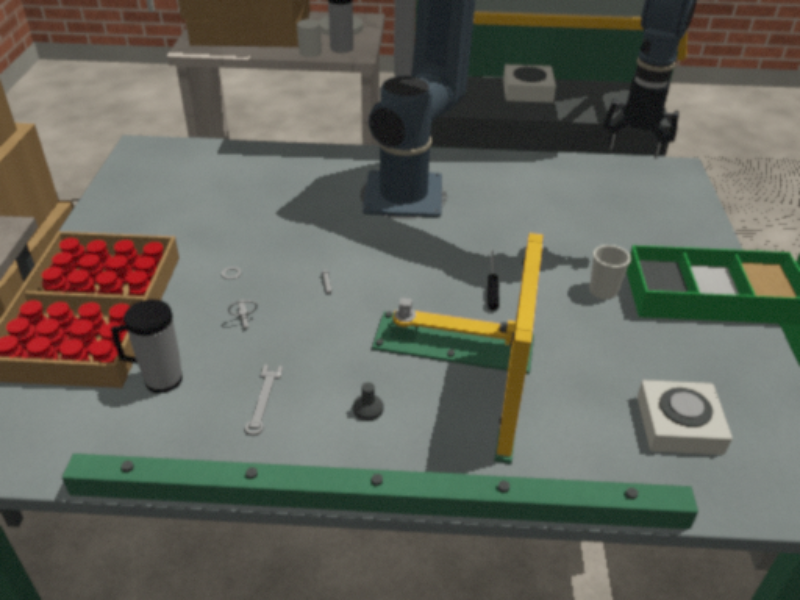

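View pics/t0.png

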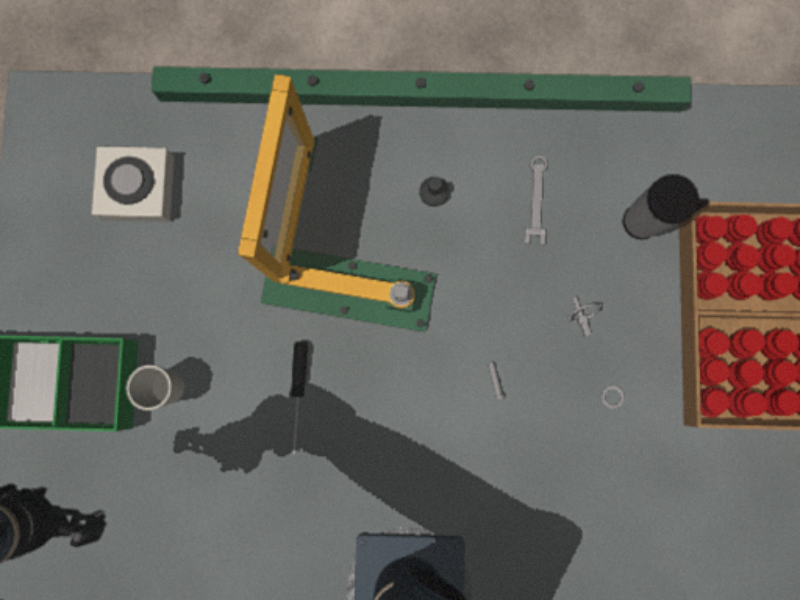

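The scene view shows the stud at about (405,308) and the linchpin at (242,315). The top view shows the stud at (400,293) and the pin at (582,315), tip up. I'll zoom in on both.

```bash
python3 - <<'E'
from h import *
a=vision.capture("scene");b=vision.capture("top")
def crop(im,c,r,w,h): return cv2.resize(im[r:r+h,c:c+w],(400,300),interpolation=cv2.INTER_CUBIC)
m=np.vstack([np.hstack([crop(a,136,180,48,36),crop(a,236,178,48,36)]),np.hstack([crop(b,348,182,48,36),crop(b,160,150,128,96)])])
cv2.imwrite("pics/m0.png",m)
# plate mask
for n,z in [("top",0.01)]:
    r=trace(n,"bracket")[0]; k=r["mask"].astype(np.uint8); print(k.sum(),r["extent"])
    g=vision.capture(n); hsv=cv2.cvtColor(g,cv2.COLOR_BGR2HSV)
    mk=((hsv[...,0]>55)&(hsv[...,0]<85)&(hsv[...,1]>100)).astype(np.uint8); mk[:150]=0;mk[220:]=0;mk[:,:160]=0;mk[:,290:]=0
    cs=max(cv2.findContours(cv2.morphologyEx(mk,cv2.MORPH_CLOSE,np.ones((15,15))),0,2)[0],key=cv2.contourArea)
    P=np.array([atz(n,p[0],z)[:2] for p in cs],np.float32)*1000
    print(cv2.minAreaRect(P),cv2.boxPoints(cv2.minAreaRect(P)))
r=trace("top","linchpin")
for q in r[:2]: print(q["extent"],q["confidence"])
E
```

```text
7540 [216.6, 129.0, 125.0, 163.2]
((563.4461059570312, 112.78143310546875), (67.54658508300781, 8.68465518951416), 83.85851287841797) [[555.5155    79.666534]
 [564.15027   78.73741 ]
 [571.3767   145.89633 ]
 [562.74194  146.82545 ]]
[370.0, 203.4, 7.4, 21.9] 0.55
```

View pics/m0.png

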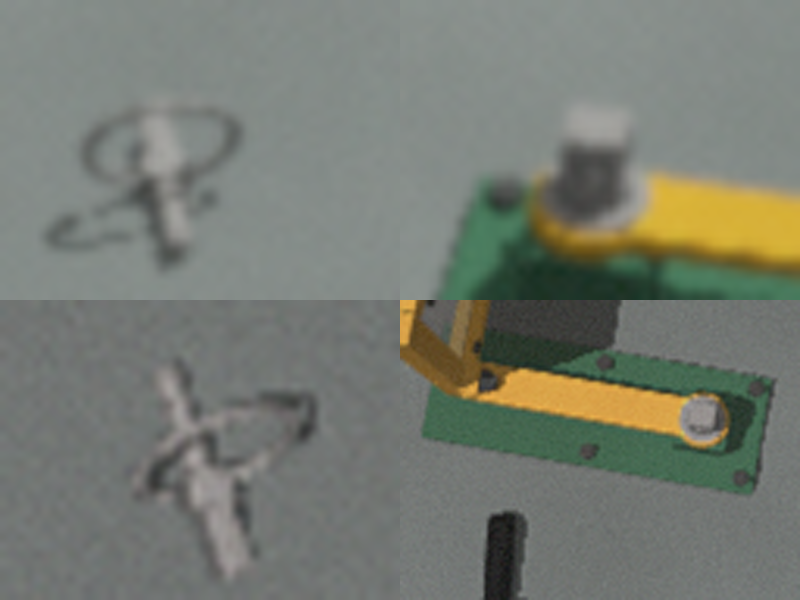

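The crops show the pin's tip at about (172,366), its rear at (235,572), and the stud's top at (600,128) and (703,416). The plate's corners are at (775,378), (752,494) and (422,437).

```bash
cat > m.py <<'E'
from h import *
def u(c,r,w,x,y): s=400/w; return (c+(x+.5)/s-.5, r+(y+.5)/s-.5)
if __name__=="__main__":
    T=lambda x,y:u(160,150,128,x-400,y-300)
    st=T(703,416); ss=u(236,178,48,200,128)
    print("stud top",tri(ss,st))
    A,B,C=[atz("top",T(*p),.01) for p in [(775,378),(752,494),(422,437)]]
    print(A,B,C,np.linalg.norm(A-B),np.linalg.norm(C-B))
    d=C-B; yaw=np.arctan2(d[1],d[0])-np.pi/2; e=A-B; print("yaw",yaw,np.arctan2(e[1],e[0]))
    R=np.array([[np.cos(yaw),-np.sin(yaw)],[np.sin(yaw),np.cos(yaw)]])
    print("origin from corners",A[:2]-R@[.055,-.055],B[:2]-R@[-.055,-.055],C[:2]-R@[-.055,.255])
    for z in(.084,.094,.104): print(z,atz("top",st,z),atz("scene",ss,z))
    t=u(348,182,48,172,66);r=u(348,182,48,235,272)
    P=atz("top",t,.008);Q=atz("top",r,.012);d=P-Q;print("pin",P,Q,np.linalg.norm(d[:2]),np.arctan2(d[1],d[0]))
    t=u(136,180,48,176,255);r=u(136,180,48,155,100);
    P=atz("scene",t,.006);Q=atz("scene",r,.016);d=P-Q;print("pin",P,Q,np.linalg.norm(d[:2]),np.arctan2(d[1],d[0]))
E
python3 m.py
```

```text
stud top (array([0.51822504, 0.02529085, 0.08563169]), np.float64(0.0018857978613611654))
[ 0.56532839 -0.04040289  0.01      ] [ 0.45744831 -0.02140571  0.01      ] [0.50262888 0.28339212 0.01      ] 0.10953996168565944 0.30812822457002925
yaw -0.14715969305645116 -0.17430824683241333
origin from corners [0.51898745 0.02206725] [0.51991845 0.02493522] [0.51964399 0.02308368]
0.084 [0.51847014 0.02436694 0.084     ] [0.51628068 0.02618726 0.084     ]
0.094 [0.51713753 0.02425287 0.094     ] [0.52797201 0.02646812 0.094     ]
0.104 [0.51580492 0.0241388  0.104     ] [0.53966334 0.02674897 0.104     ]
pin [ 0.52846145 -0.29581619  0.008     ] [ 0.45745137 -0.31600216  0.012     ] 0.07382347343172302 0.2769630308936147
pin [ 0.53161124 -0.29483811  0.006     ] [ 0.45466614 -0.31758982  0.016     ] 0.08023832577989493 0.2874957987243176
```

Emit:
{"name": "move_arm", "arguments": {"motion": [1.63,-4.48,-0.5,0,0,0.0345,5,1.63,-4.48,-0.5,0,0,0.0345,5,1.63,-4.48,-0.5,0,0,0.0345,5,1.63,-4.48,-0.5,0,0,0.0345,5,1.63,-4.48,-0.5,0,0,0.0345,5,1.63,-4.48,-0.5,0,0,0.0345,5,1.63,-4.48,-0.5,0,0,0.0345,5,1.63,-4.48,-0.5,0,0,0.0345,5,1.63,-4.48,-0.5,0,0,0.0345,5]}}

```text
t: 2.25
ee_pos: [0.3236, 0.0895, 0.1945]
orientation: [0.015, 1.0, 0.0, 0.001]
force: [1.5, 0.6, -0.7]
width: 0.0497
grip_force: 0.0
```

Emit:
{"name": "move_arm", "arguments": {"motion": [1.63,-4.48,-0.5,0,0,0.0345,5,1.63,-4.48,-0.5,0,0,0.0345,5,1.63,-4.48,-0.5,0,0,0.0345,5,1.63,-4.48,-0.5,0,0,0.0345,5,1.63,-4.48,-0.5,0,0,0.0345,5,1.63,-4.48,-0.5,0,0,0.0345,5,1.63,-4.48,-0.5,0,0,0.0345,5,1.63,-4.48,-0.5,0,0,0.0345,5,1.63,-4.48,-0.5,0,0,0.0345,5,0,0,0,0,0,0,5]}}

```text
t: 3.25
ee_pos: [0.4701, -0.3167, 0.1454]
orientation: [-0.136, 0.991, 0.001, -0.001]
force: [-0.3, 1.4, 0.8]
width: 0.05
grip_force: 0.0
```

Emit:
{"name": "move_arm", "arguments": {"motion": [0,0,-2,0,0,0,5,0,0,-2,0,0,0,5,0,0,-2,0,0,0,5,0,0,-2,0,0,0,5,0,0,-2,0,0,0,5,0,0,0,0,0,0,5]}}

```text
t: 3.85
ee_pos: [0.4675, -0.3095, 0.0459]
orientation: [-0.139, 0.99, 0.003, -0.002]
force: [0.1, 0.3, -0.2]
width: 0.0502
grip_force: 0.0
```

```bash
python3 - <<'E'
from h import *
print(telemetry.observe()["ee_pos"])
a=vision.capture("scene");b=vision.capture("top")
def crop(im,c,r,w,h): return cv2.resize(im[r:r+h,c:c+w],(400,300),interpolation=cv2.INTER_CUBIC)
cv2.imwrite("pics/m1.png",np.hstack([crop(a,136,180,48,36),crop(b,348,182,48,36)]))
E
```

```text
[ 0.46750149 -0.30947843  0.04593103]
```

View pics/m1.png

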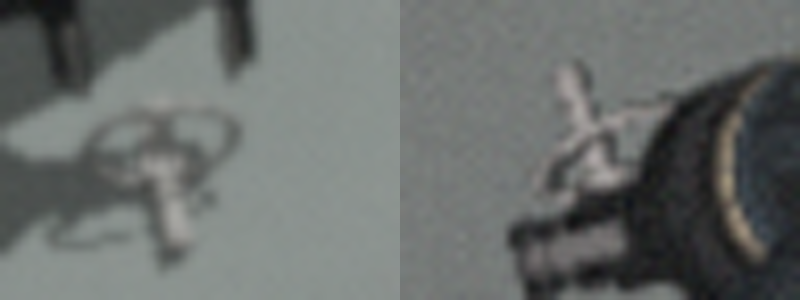

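The fingers straddle the grip: in the left crop they are at x 70 and 240, with the pin at x 165. I'll go down and grip.

Emit:
{"name": "move_arm", "arguments": {"motion": [0.1,-0.1,-1,0,0,0,5,0.1,-0.1,-1,0,0,0,5,0,0,-1,0,0,0,5,0,0,-0.3,0,0,0,5,0,0,0,0,0,0,5]}}

```text
t: 4.45
ee_pos: [0.4711, -0.3133, 0.0151]
orientation: [-0.139, 0.99, 0.001, -0.001]
force: [-0.5, 0.1, -0.2]
width: 0.0499
grip_force: 0.0
```

Emit:
{"name": "move_arm", "arguments": {"motion": [0,0,-0.3,0,0,0,4,0,0,0,0,0,0,2.5,0,0,0,0,0,0,1.5,0,0,0,0,0,0,0.6,0,0,0,0,0,0,0.6,0,0,0,0,0,0,0.6,0,0,0,0,0,0,0.6], "newtons": 60}}

```text
t: 5.15
ee_pos: [0.4721, -0.3142, 0.0138]
orientation: [-0.139, 0.99, -0.0, 0.0]
force: [-0.8, 0.3, 1.8]
width: 0.0102
grip_force: 61.3
```

Emit:
{"name": "move_arm", "arguments": {"motion": [0,0,2,0,0,0,0.6,0,0,4,0,0,0,0.6,0,0,4,0,0,0,0.6,-0.6,3,0,0,0,-0.04,0.6,-0.6,4,0,0,0,-0.05,0.6,-0.6,4,0,0,0,-0.05,0.6,-0.6,4,0,0,0,-0.05,0.6,-0.6,4,0,0,0,-0.05,0.6,-0.6,4,0,0,0,-0.05,0.6,-0.6,4,0,0,0,-0.05,0.6]}}

```text
t: 6.15
ee_pos: [0.4291, -0.0424, 0.1128]
orientation: [0.032, 0.999, 0.0, -0.0]
force: [0.7, 1.3, -1.5]
width: 0.0102
grip_force: 60.8
```

Emit:
{"name": "move_arm", "arguments": {"motion": [-0.3,4,0,0,0,-0.05,0.6,0,3,0,0,0,-0.044,0.6,0,1.2,-1,0,0,0,0.6,0,0,-1,0,0,0,0.6,0,0,0,0,0,0,0.6,0,0,0,0,0,0,0.6]}}

```text
t: 6.75
ee_pos: [0.4263, 0.0369, 0.0923]
orientation: [0.079, 0.997, -0.0, -0.001]
force: [0.1, -0.1, -1.9]
width: 0.0097
grip_force: 60.9
```

```bash
python3 - <<'E'
from h import *
a=vision.capture("scene");b=vision.capture("top")
for i in range(3):
    s=telemetry.observe();print(s["ee_pos"],s["orientation"],s["force"],s["ft_torque"]); vision.capture("top")
def crop(im,c,r,w,h): return cv2.resize(im[r:r+h,c:c+w],(400,600),interpolation=cv2.INTER_CUBIC)
cv2.imwrite("pics/m2.png",np.hstack([crop(a,236,155,48,72),crop(b,228,164,48,72)]))
E
```

```text
[0.42705503 0.03689432 0.09323991] [ 7.87829958e-02  9.96891770e-01 -1.86873544e-04 -6.44418392e-05] [ 0.13979023  0.67667686 -0.89401658] [ 0.01961164  0.03288022 -0.03231392]
[0.42723198 0.03699526 0.09350132] [ 7.87348586e-02  9.96895568e-01 -1.24120834e-04  1.82689381e-04] [ 0.23963562 -1.00544944 -1.16483743] [-0.01513662 -0.00271106 -0.02002754]
[0.42731407 0.03714047 0.09364584] [ 7.86245425e-02  9.96904237e-01 -8.55688781e-05  3.40666530e-04] [ 0.49408893  0.3268259  -1.17032969] [ 0.02736706 -0.03198206 -0.03226355]
```

View pics/m2.png

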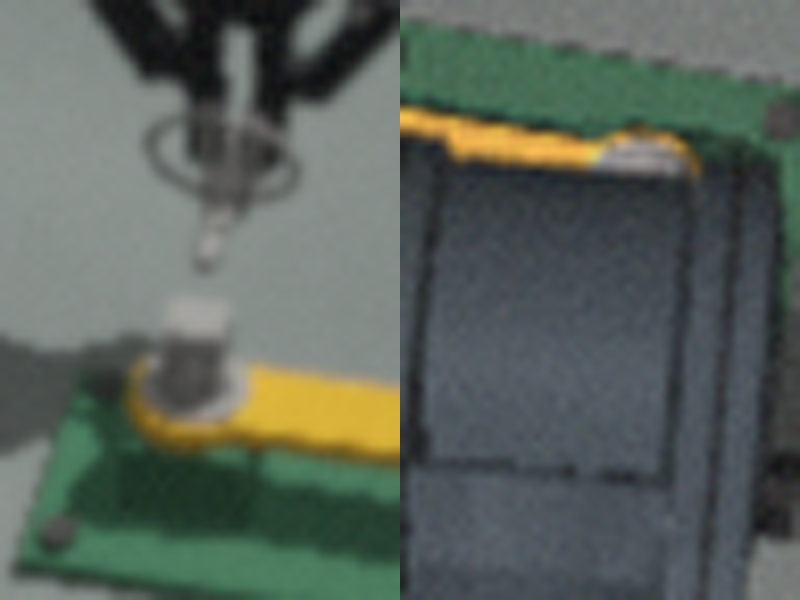

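The scene crop shows the pin tip at about (207,258) and the stud's top face centred at (198,316), spanning x 165–232 and y 298–337. I'll compare these with the model's projection.

```bash
python3 - <<'E'
from h import *
c=lambda X:(proj("scene",X)-[236,155]+.5)*8.333-.5
tcp=np.array([.4272,.0370,.0934]); y=-.157; e=np.array([np.cos(y),np.sin(y),0]);l=np.array([-e[1],e[0],0])
tip=tcp+.062*e-[0,0,.0053]
print("tip ctr",c(tip),"rear",c(tcp-.013*e-[0,0,.0053]),"px/mm z",c(tip+[0,0,.01])-c(tip),"y",c(tip+[0,.01,0])-c(tip),"x",c(tip+[.01,0,0])-c(tip))
for zt in(.084,.087,.09):
    S=np.array([.519,.0235,zt])
    print(zt,"stud top",c(S),[np.round(c(S+.011*(a*e+b*l))) for a,b in((1,1),(1,-1),(-1,-1),(-1,1))])
print("washer",c([.519,.0235,.059]),c(np.array([.519,.0235,.059])+.021*e),c(np.array([.519,.0235,.059])+.021*l),c(np.array([.519,.0235,.059])-.021*l))
E
```

```text
tip ctr [206.61564454 262.51360054] rear [245.51856334 140.55511657] px/mm z [  0.67349843 -20.88099749] y [27.02660349  1.2564076 ] x [-1.17165467 17.3496019 ]
0.084 stud top [192.3024281  324.14475516] [array([216., 348.]), array([157., 339.]), array([169., 301.]), array([228., 310.])]
0.087 stud top [192.48813723 317.89399837] [array([216., 342.]), array([157., 333.]), array([169., 294.]), array([228., 303.])]
0.09 stud top [192.67432623 311.62708984] [array([216., 335.]), array([157., 326.]), array([169., 288.]), array([228., 297.])]
washer [190.77326763 375.61454723] [179.17028861 412.64624347] [246.67262189 384.16021494] [135.10221927 367.10378199]
```

Emit:
{"name": "move_arm", "arguments": {"motion": [0,0,0.6,0,0,0,0.6,0,0,0.6,0,0,0,0.6,1.2,-0.05,0,0,0,0,0.6,1.2,-0.05,0,0,0,0,0.6,0.4,0,0,0,0,0,0.6,0,0,0,0,0,0,0.6,0,0,0,0,0,0,0.6]}}

```text
t: 7.7
ee_pos: [0.4545, 0.0371, 0.1054]
orientation: [0.078, 0.997, -0.0, -0.0]
force: [-0.3, 0.0, -1.1]
width: 0.0092
grip_force: 60.9
```

Emit:
{"name": "move_arm", "arguments": {"motion": [0,0,-0.2,0,0,0,0.6,0,0,-0.2,0,0,0,0.6,0,0,0,0,0,0,0.6]}}

```text
t: 8.0
ee_pos: [0.4543, 0.0371, 0.1008]
orientation: [0.078, 0.997, -0.0, -0.0]
force: [-0.8, 0.3, -1.3]
width: 0.0103
grip_force: 60.9
```

Emit:
{"name": "move_arm", "arguments": {"motion": [0,0,-0.15,0,0,0,0.6,0,0,0,0,0,0,0.6]}}

```text
t: 8.2
ee_pos: [0.4547, 0.0371, 0.1001]
orientation: [0.078, 0.997, -0.0, -0.0]
force: [-1.2, 0.4, 1.3]
width: 0.0099
grip_force: 61.2
```

Emit:
{"name": "move_arm", "arguments": {"motion": [0,0,-0.07,0,0,0,0.6,0,0,0,0,0,0,0.6]}}

```text
t: 8.4
ee_pos: [0.4548, 0.0371, 0.0996]
orientation: [0.078, 0.997, 0.0, 0.0]
force: [-2.8, -0.2, 2.0]
width: 0.0103
grip_force: 61.4
```

```bash
python3 - <<'E'
from h import *
for i in range(2):
    s=telemetry.observe();print(s["ee_pos"],s["force"],s["ft_torque"]); vision.capture("top")
E
```

```text
[0.45477201 0.03708628 0.09956608] [-2.80904787 -0.18506191  1.97929677] [0.00797609 0.39178337 0.03387623]
[0.45482141 0.03710892 0.09958   ] [-3.96497098 -0.40325472  3.62674546] [ 0.07911605  0.39986595 -0.02407042]
```

Emit:
{"name": "move_arm", "arguments": {"motion": [0,0,0.5,0,0,0,0.6,-1.2,0.19,0,0,0,0,0.6,-1.27,0.2,0,0,0,0,0.6,0,0,-1.1,0,0,0,0.6,0,0,-1.2,0,0,0,0.6,0,0,0,0,0,0,0.6,0,0,0,0,0,0,0.6]}}

```text
t: 9.2
ee_pos: [0.4297, 0.0409, 0.08]
orientation: [0.078, 0.997, -0.0, -0.001]
force: [0.3, 0.7, -0.5]
width: 0.01
grip_force: 60.9
```

```bash
python3 - <<'E'
from h import *
a=vision.capture("scene")
for i in range(3):
    s=telemetry.observe();print(s["ee_pos"],s["orientation"],s["force"],s["ft_torque"]); vision.capture("top")
cv2.imwrite("pics/m3.png",cv2.resize(a[165:213,236:284],(600,600),interpolation=cv2.INTER_CUBIC))
c=lambda X:(proj("scene",X)-[236,165]+.5)*12.5-.5
tcp=s["ee_pos"]; y=-.157; e=np.array([np.cos(y),np.sin(y),0])
print("tip",c(tcp+.062*e-[0,0,.0053]),"rear",c(tcp-.013*e-[0,0,.0053]))
S=np.array([.519,.0255,.09]);l=np.array([-e[1],e[0],0])
print("stud top",c(S),[np.round(c(S+.011*(a*e+b*l))) for a,b in((1,1),(1,-1),(-1,-1),(-1,1))])
E
```

```text
[0.43020723 0.04087429 0.08059524] [ 7.78795381e-02  9.96962693e-01 -1.17107919e-05 -4.06865689e-04] [-0.917085   -0.92796885 -1.21208189] [ 0.01069611 -0.00770587 -0.00841734]
[0.43050019 0.04087001 0.08103611] [ 7.78715767e-02  9.96963398e-01  1.01722193e-06 -8.39576436e-06] [ 0.22826872 -0.16844692 -0.12677946] [-0.02775143  0.04749123 -0.00475644]
[0.43068151 0.04088263 0.08133904] [7.78821291e-02 9.96962535e-01 1.85725640e-05 2.78862603e-04] [-0.25366105  0.54255113 -0.75579062] [-0.04072613  0.00234035  0.05487714]
tip [324.05545073 316.24562674] rear [381.73955093 132.22495704]
stud top [297.51014628 343.09530026] [array([333., 379.]), array([244., 365.]), array([262., 308.]), array([351., 321.])]
```

View pics/m3.png

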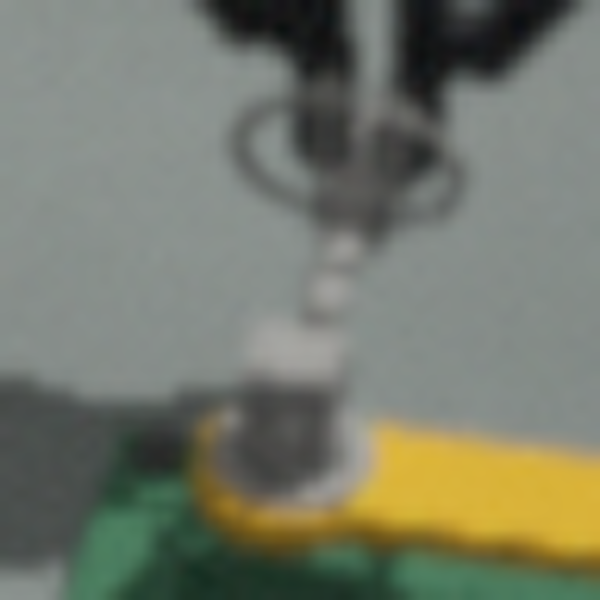

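Emit:
{"name": "move_arm", "arguments": {"motion": [-0.02,-0.16,0,0,0,0,0.6,0.4,-0.06,0,0,0,0,0.6,0.4,-0.07,0,0,0,0,0.6,0.4,-0.06,0,0,0,0,0.6,0,0,0,0,0,0,0.6]}}

```text
t: 9.9
ee_pos: [0.4427, 0.0373, 0.0812]
orientation: [0.078, 0.997, -0.0, 0.0]
force: [0.1, 0.4, -2.2]
width: 0.0099
grip_force: 60.9
```

Emit:
{"name": "move_arm", "arguments": {"motion": [0.2,-0.03,0,0,0,0,0.6,0.1,-0.02,0,0,0,0,0.6,0,0,0,0,0,0,0.6]}}

```text
t: 10.2
ee_pos: [0.4451, 0.0369, 0.0811]
orientation: [0.078, 0.997, 0.0, -0.0]
force: [-0.1, -0.9, -0.6]
width: 0.01
grip_force: 60.9
```

Emit:
{"name": "move_arm", "arguments": {"motion": [0.15,-0.02,0,0,0,0,0.6,0,0,0,0,0,0,0.6]}}

```text
t: 10.4
ee_pos: [0.4466, 0.0367, 0.0811]
orientation: [0.078, 0.997, -0.0, 0.0]
force: [0.3, 0.3, -0.8]
width: 0.0099
grip_force: 60.9
```

Emit:
{"name": "move_arm", "arguments": {"motion": [0.15,-0.02,0,0,0,0,0.6,0,0,0,0,0,0,0.6]}}

```text
t: 10.6
ee_pos: [0.4481, 0.0365, 0.0812]
orientation: [0.078, 0.997, -0.0, 0.0]
force: [0.4, -0.1, -0.7]
width: 0.0101
grip_force: 60.9
```

Emit:
{"name": "move_arm", "arguments": {"motion": [0.15,-0.02,0,0,0,0,0.6,0,0,0,0,0,0,0.6]}}

```text
t: 10.8
ee_pos: [0.4496, 0.0363, 0.0811]
orientation: [0.078, 0.997, 0.0, 0.0]
force: [0.8, -0.1, -1.5]
width: 0.0099
grip_force: 60.9
```

Emit:
{"name": "move_arm", "arguments": {"motion": [0.1,-0.02,0,0,0,0,0.6,0,0,0,0,0,0,0.6]}}

```text
t: 11.0
ee_pos: [0.4506, 0.0363, 0.0811]
orientation: [0.078, 0.997, 0.0, 0.0]
force: [-0.7, 0.4, -2.1]
width: 0.0099
grip_force: 60.9
```

Emit:
{"name": "move_arm", "arguments": {"motion": [0.15,-0.02,0,0,0,0,0.6,0,0,0,0,0,0,0.6]}}

```text
t: 11.2
ee_pos: [0.4517, 0.0361, 0.081]
orientation: [0.078, 0.997, 0.0, -0.0]
force: [-1.4, 2.0, -1.0]
width: 0.0099
grip_force: 60.9
```

Emit:
{"name": "move_arm", "arguments": {"motion": [0.15,-0.03,0,0,0,0,0.6,0,0,0,0,0,0,0.6]}}

```text
t: 11.4
ee_pos: [0.4535, 0.0361, 0.0811]
orientation: [0.078, 0.997, 0.001, -0.0]
force: [-1.6, 1.3, 0.1]
width: 0.0098
grip_force: 61.0
```

Emit:
{"name": "move_arm", "arguments": {"motion": [0.2,-0.03,0,0,0,0,0.6,0,0,0,0,0,0,0.6]}}

```text
t: 11.6
ee_pos: [0.4563, 0.0356, 0.0813]
orientation: [0.078, 0.997, 0.0, 0.001]
force: [-0.8, 2.2, -1.4]
width: 0.0099
grip_force: 60.9
```

Emit:
{"name": "move_arm", "arguments": {"motion": [0.2,0.0,0,0,0,0,0.6,0.2,-0.03,0,0,0,0,0.6,0,0,0,0,0,0,0.6]}}

```text
t: 11.9
ee_pos: [0.4601, 0.0351, 0.0812]
orientation: [0.078, 0.997, 0.0, 0.0]
force: [-0.6, 2.3, -0.0]
width: 0.0099
grip_force: 61.0
```

Emit:
{"name": "move_arm", "arguments": {"motion": [0.2,-0.03,0,0,0,0,0.6,0.2,-0.03,0,0,0,0,0.6,0,0,0,0,0,0,0.6]}}

```text
t: 12.2
ee_pos: [0.4639, 0.0345, 0.0812]
orientation: [0.078, 0.997, 0.0, 0.0]
force: [-1.6, 3.7, -0.5]
width: 0.01
grip_force: 61.0
```

Emit:
{"name": "move_arm", "arguments": {"motion": [0.1,0.03,0,0,0,0.005,0.6,0.2,-0.03,0,0,0,0,0.6,0.1,-0.01,0,0,0,0,0.6,0,0,0,0,0,0,0.6]}}

```text
t: 12.6
ee_pos: [0.4679, 0.0339, 0.0812]
orientation: [0.076, 0.997, -0.0, 0.0]
force: [-0.1, -0.2, -1.0]
width: 0.0097
grip_force: 60.9
```

```bash
python3 - <<'E'
from h import *
for i in range(2):
    s=telemetry.observe();print(s["t"],s["ee_pos"],s["orientation"],s["force"],s["ft_torque"]); vision.capture("top")
E
```

```text
12.6 [0.46792934 0.03394617 0.08115376] [ 7.55270181e-02  9.97143613e-01 -3.78088062e-04  3.75897507e-04] [-0.07669579 -0.16310819 -0.96727145] [0.11773693 0.00376119 0.06251719]
12.65 [0.46790536 0.03394623 0.08116386] [ 7.55496107e-02  9.97141904e-01 -3.67644653e-04  3.80194184e-04] [ 0.06845913  0.34609159 -0.98082871] [ 0.05562667 -0.06274793  0.07826443]
```

Emit:
{"name": "move_arm", "arguments": {"motion": [0.2,-0.03,0,0,0,0,0.6,0.2,-0.03,0,0,0,0,0.6,0.1,-0.01,0,0,0,0,0.6,0,0,0,0,0,0,0.6]}}

```text
t: 13.1
ee_pos: [0.4728, 0.0335, 0.0811]
orientation: [0.075, 0.997, -0.0, 0.0]
force: [-0.3, 0.2, -0.8]
width: 0.0096
grip_force: 60.9
```

Emit:
{"name": "move_arm", "arguments": {"motion": [0.2,-0.03,0,0,0,0,0.6,0.2,-0.03,0,0,0,0,0.6,0.1,-0.01,0,0,0,0,0.6,0,0,0,0,0,0,0.6]}}

```text
t: 13.5
ee_pos: [0.4777, 0.0329, 0.0811]
orientation: [0.075, 0.997, -0.0, 0.0]
force: [-0.2, 0.5, -1.3]
width: 0.0098
grip_force: 60.9
```

Emit:
{"name": "move_arm", "arguments": {"motion": [0.15,-0.02,0,0,0,0,0.6,0,0,0,0,0,0,0.6]}}

```text
t: 13.7
ee_pos: [0.4791, 0.0327, 0.0811]
orientation: [0.075, 0.997, -0.0, 0.0]
force: [0.3, -1.0, -1.6]
width: 0.0102
grip_force: 60.9
```

Emit:
{"name": "move_arm", "arguments": {"motion": [0.15,-0.02,0,0,0,0,0.6,0,0,0,0,0,0,0.6]}}

```text
t: 13.9
ee_pos: [0.4807, 0.0325, 0.0811]
orientation: [0.075, 0.997, -0.0, 0.0]
force: [0.3, -1.4, -1.1]
width: 0.0102
grip_force: 60.9
```

Emit:
{"name": "move_arm", "arguments": {"motion": [0.1,-0.02,0,0,0,0,0.6,0,0,0,0,0,0,0.6]}}

```text
t: 14.1
ee_pos: [0.4816, 0.0323, 0.0811]
orientation: [0.075, 0.997, -0.0, 0.0]
force: [0.1, 0.3, -0.6]
width: 0.0101
grip_force: 60.9
```

Emit:
{"name": "move_arm", "arguments": {"motion": [0.1,-0.01,0,0,0,0,0.6,0,0,0,0,0,0,0.6]}}

```text
t: 14.3
ee_pos: [0.4826, 0.0322, 0.0811]
orientation: [0.075, 0.997, -0.0, 0.0]
force: [0.6, 0.3, -1.6]
width: 0.0101
grip_force: 60.9
```

Emit:
{"name": "move_arm", "arguments": {"motion": [0.1,-0.02,0,0,0,0,0.6,0,0,0,0,0,0,0.6]}}

```text
t: 14.5
ee_pos: [0.4837, 0.032, 0.0811]
orientation: [0.075, 0.997, -0.0, 0.0]
force: [0.6, -0.5, -1.3]
width: 0.0104
grip_force: 60.9
```

Emit:
{"name": "move_arm", "arguments": {"motion": [0.1,-0.01,0,0,0,0,0.6,0,0,0,0,0,0,0.6]}}

```text
t: 14.7
ee_pos: [0.4846, 0.0319, 0.0811]
orientation: [0.075, 0.997, -0.0, 0.0]
force: [0.4, 0.4, -0.4]
width: 0.0103
grip_force: 60.9
```

Emit:
{"name": "move_arm", "arguments": {"motion": [0.07,-0.01,0,0,0,0,0.6,0,0,0,0,0,0,0.6]}}

```text
t: 14.9
ee_pos: [0.4852, 0.0318, 0.0811]
orientation: [0.075, 0.997, -0.0, 0.0]
force: [-0.5, -0.4, -1.3]
width: 0.0101
grip_force: 60.9
```

Emit:
{"name": "move_arm", "arguments": {"motion": [0.1,-0.02,0,0,0,0,0.6,0,0,0,0,0,0,0.6]}}

```text
t: 15.1
ee_pos: [0.4861, 0.0317, 0.0811]
orientation: [0.075, 0.997, 0.0, -0.0]
force: [0.3, -0.4, -0.3]
width: 0.01
grip_force: 60.9
```

Emit:
{"name": "move_arm", "arguments": {"motion": [0.07,-0.01,0,0,0,0,0.6,0,0,0,0,0,0,0.6]}}

```text
t: 15.3
ee_pos: [0.4862, 0.0316, 0.0811]
orientation: [0.075, 0.997, 0.0, -0.001]
force: [-3.5, 0.9, 1.3]
width: 0.0097
grip_force: 61.1
```

Emit:
{"name": "move_arm", "arguments": {"motion": [0.07,-0.01,0,0,0,0,0.6,0,0,0,0,0,0,0.6]}}

```text
t: 15.5
ee_pos: [0.4862, 0.0317, 0.081]
orientation: [0.075, 0.997, 0.0, -0.001]
force: [-5.6, 0.7, 2.5]
width: 0.0099
grip_force: 61.3
```

A firm stop is felt at x = 0.4862. I'll verify it by camera.

```bash
python3 - <<'E'
from h import *
a=vision.capture("scene")
cv2.imwrite("pics/m4.png",cv2.resize(a[160:208,236:284],(600,600),interpolation=cv2.INTER_CUBIC))
s=telemetry.observe();print(s["t"],s["ee_pos"],s["orientation"],s["force"],s["ft_torque"],s["q"])
c=lambda X:(proj("scene",X)-[236,160]+.5)*12.5-.5
tcp=s["ee_pos"]; y=np.pi-2*np.arctan2(s["orientation"][1],s["orientation"][0]); y=-y if 0 else 2*np.arctan2(s["orientation"][1],s["orientation"][0])-np.pi;print("yaw",y)
e=np.array([np.cos(y),np.sin(y),0]);ax=tcp-[0,0,.0035]
print("axis",tcp+.036*e,"tip",c(ax+.062*e))
for r in (1.4,1.2,1.0): print(r,"crown",ax+.019*e+.055*(np.cos(r)*e+[0,0,np.sin(r)]),c(ax+.019*e+.055*(np.cos(r)*e+[0,0,np.sin(r)])))
E
```

```text
15.55 [0.48620407 0.03165852 0.08097865] [ 7.52366623e-02  9.97164599e-01  4.77155936e-05 -1.48515050e-03] [-5.77765568  0.32231918  2.44368999] [0.15246568 0.9993756  0.01363009] [-7.27846009e-02 -2.14404174e-02 -2.86783708e-01  1.30842309e+00
  1.02925741e-04  7.78310607e-02]
yaw -0.1506158144167875
axis [0.52179651 0.02625682 0.08097865] tip [277.92580632 521.37573861]
1.4 crown [0.51423133 0.02740496 0.13167839] [310.46918634 260.20030002]
1.2 crown [0.52469302 0.02581724 0.1287408 ] [301.59753336 297.17706784]
1.0 crown [0.53436917 0.02434873 0.12375956] [293.10780978 338.98507001]
```

View pics/m4.png

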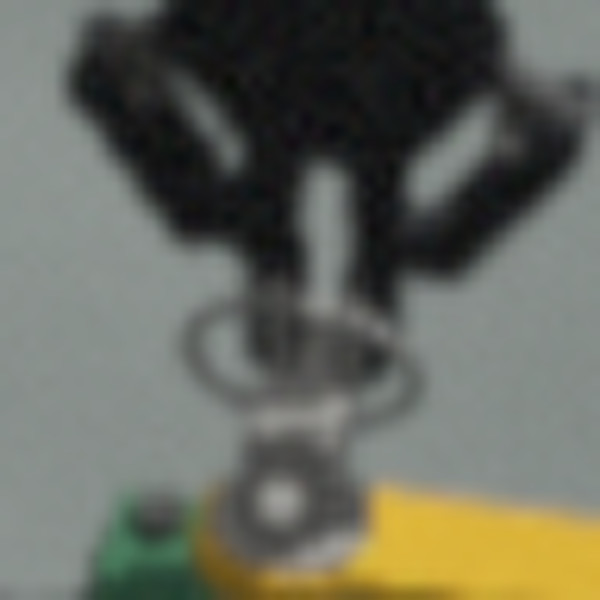

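The pin is through: its tip shows at (280,500) in front of the stud, and the ring stands up with its crown near (310,297). I'll release it and go over the ring.

Emit:
{"name": "move_arm", "arguments": {"motion": [0,0,0,0,0,0,2,0,0,0,0,0,0,4,0,0,0,0,0,0,4,0,0,0,0,0,0,4,0,0,0.5,0,0,0,4,0,0,1.5,0,0,0,4,0,0,2,0,0,0,4,0,0,2.5,0,0,0,4,0,0,1.5,0,0,0,4,0,0,0,0,0,0,4]}}

```text
t: 16.55
ee_pos: [0.4897, 0.0313, 0.1643]
orientation: [0.075, 0.997, -0.0, 0.003]
force: [0.3, 0.6, 1.3]
width: 0.0398
grip_force: 0.0
```

```bash
python3 - <<'E'
from h import *
a=vision.capture("scene")
cv2.imwrite("pics/m5.png",cv2.resize(a[160:208,236:284],(600,600),interpolation=cv2.INTER_CUBIC))
s=telemetry.observe();print(s["t"],s["ee_pos"],s["force"])
c=lambda X:(proj("scene",X)-[236,160]+.5)*12.5-.5
e=np.array([.9888,-.1494,0]);A=np.array([.520,.0255,.076])
print("tip",c(A+.026*e),"hinge",c(A-.017*e))
for r in (1.4,1.2,1.0): print(r,c(A-.017*e+.055*(np.cos(r)*e+[0,0,np.sin(r)])))
E
```

```text
16.6 [0.48869641 0.03132317 0.16245092] [-0.4670145   0.46300594 -0.47740927]
tip [275.07453037 520.90248365] hinge [309.3613529  407.78717316]
1.4 [307.45704394 260.12099537]
1.2 [298.61574794 297.04351263]
1.0 [290.15770175 338.78908831]
```

View pics/m5.png

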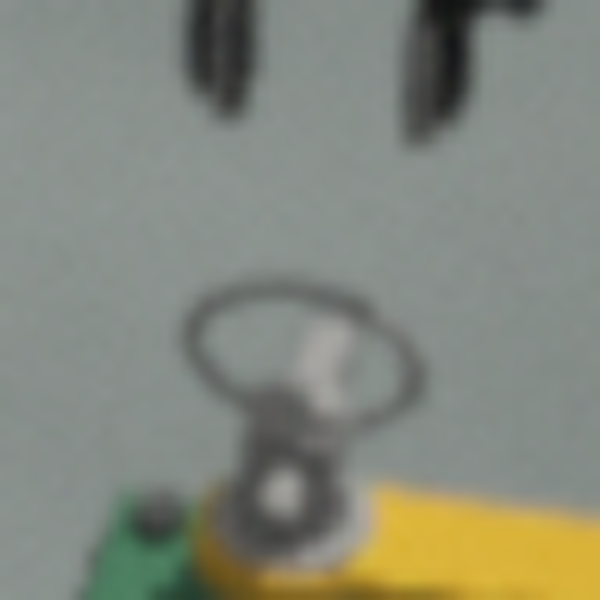

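The ring is still open, with its crown at about (295,285), and the pin has stayed in.

Emit:
{"name": "move_arm", "arguments": {"motion": [1,-0.15,0,0,0,0,2,1.2,-0.2,0,0,0,0,0,1.2,-0.2,0,0,0,0,0,0.2,0,-0.6,0,0,0,0,0,0,-0.6,0,0,0,0,0,0,-0.4,0,0,0,0,0,0,0,0,0,0,0,0,0,0,0,0,0,0], "newtons": 20}}

```text
t: 17.4
ee_pos: [0.523, 0.0261, 0.1447]
orientation: [0.075, 0.997, 0.0, -0.0]
force: [-0.3, 0.1, -0.2]
width: 0.0001
grip_force: 0.0
```

Emit:
{"name": "move_arm", "arguments": {"motion": [0,0,-0.3,0,0,0,0,0,0,0,0,0,0,0]}}

```text
t: 17.6
ee_pos: [0.5234, 0.026, 0.142]
orientation: [0.075, 0.997, -0.0, 0.0]
force: [-0.6, -0.0, -0.1]
width: 0.0001
grip_force: 0.0
```

Emit:
{"name": "move_arm", "arguments": {"motion": [0.05,-0.01,-0.2,0,0,0,0,0,0,0,0,0,0,0]}}

```text
t: 17.8
ee_pos: [0.524, 0.0258, 0.14]
orientation: [0.075, 0.997, 0.0, -0.0]
force: [0.5, -0.7, -0.3]
width: -0.0001
grip_force: 0.0
```

Emit:
{"name": "move_arm", "arguments": {"motion": [0.1,-0.01,-0.2,0,0,0,0,0,0,0,0,0,0,0]}}

```text
t: 18.0
ee_pos: [0.525, 0.0258, 0.1378]
orientation: [0.075, 0.997, 0.0, -0.0]
force: [0.1, 0.5, 0.1]
width: -0.0001
grip_force: 0.0
```

Emit:
{"name": "move_arm", "arguments": {"motion": [0.1,-0.02,-0.15,0,0,0,0,0,0,0,0,0,0,0]}}

```text
t: 18.2
ee_pos: [0.5267, 0.0255, 0.1372]
orientation: [0.075, 0.997, -0.0, 0.001]
force: [-0.1, -0.8, -0.2]
width: 0.0
grip_force: 0.9
```

Emit:
{"name": "move_arm", "arguments": {"motion": [0.1,-0.02,-0.15,0,0,0,0,0,0,0,0,0,0,0]}}

```text
t: 18.4
ee_pos: [0.5285, 0.0252, 0.1366]
orientation: [0.075, 0.997, -0.0, 0.002]
force: [0.5, -0.0, 5.2]
width: -0.0
grip_force: 2.4
```

Emit:
{"name": "move_arm", "arguments": {"motion": [0.15,-0.02,-0.15,0,0,0,0,0,0,0,0,0,0,0]}}

```text
t: 18.6
ee_pos: [0.5307, 0.0249, 0.1358]
orientation: [0.075, 0.997, -0.0, 0.003]
force: [1.1, -1.3, 5.7]
width: 0.0003
grip_force: 3.0
```

Emit:
{"name": "move_arm", "arguments": {"motion": [0.15,-0.02,-0.15,0,0,0,0,0,0,0,0,0,0,0]}}

```text
t: 18.8
ee_pos: [0.5327, 0.0246, 0.1347]
orientation: [0.075, 0.997, -0.0, 0.003]
force: [1.3, -0.6, 7.3]
width: 0.0001
grip_force: 3.4
```

Emit:
{"name": "move_arm", "arguments": {"motion": [0.23,-0.03,-0.13,0,0,0,0,0.22,-0.03,-0.16,0,0,0,0,0,0,0,0,0,0,0]}}

```text
t: 19.1
ee_pos: [0.5378, 0.0239, 0.1321]
orientation: [0.075, 0.997, -0.0, 0.004]
force: [2.7, -0.5, 7.4]
width: 0.0001
grip_force: 3.5
```

Emit:
{"name": "move_arm", "arguments": {"motion": [0.2,-0.03,-0.16,0,0,0,0,0.2,-0.03,-0.18,0,0,0,0,0,0,0,0,0,0,0]}}

```text
t: 19.4
ee_pos: [0.5424, 0.0232, 0.129]
orientation: [0.075, 0.997, -0.0, 0.005]
force: [3.7, -1.0, 7.2]
width: 0.0
grip_force: 3.6
```

Emit:
{"name": "move_arm", "arguments": {"motion": [0.2,-0.03,-0.18,0,0,0,0,0.18,-0.03,-0.2,0,0,0,0,0,0,0,0,0,0,0]}}

```text
t: 19.7
ee_pos: [0.5468, 0.0225, 0.1254]
orientation: [0.075, 0.997, -0.0, 0.005]
force: [4.2, -0.8, 7.8]
width: -0.0001
grip_force: 3.5
```

Emit:
{"name": "move_arm", "arguments": {"motion": [0.27,-0.04,-0.2,0,0,0,0,0.25,-0.04,-0.2,0,0,0,0,0,0,0,0,0,0,0]}}

```text
t: 20.0
ee_pos: [0.5519, 0.0217, 0.1209]
orientation: [0.075, 0.997, -0.0, 0.005]
force: [4.8, -0.9, 6.0]
width: -0.0002
grip_force: 3.0
```

Emit:
{"name": "move_arm", "arguments": {"motion": [0.18,-0.03,-0.2,0,0,0,0,0.17,-0.03,-0.22,0,0,0,0,0,0,0,0,0,0,0]}}

```text
t: 20.3
ee_pos: [0.5545, 0.0212, 0.1162]
orientation: [0.075, 0.997, -0.0, 0.004]
force: [4.6, -0.8, 5.3]
width: -0.0003
grip_force: 2.4
```

Emit:
{"name": "move_arm", "arguments": {"motion": [0.3,-0.05,0,0,0,0,0,0.1,-0.01,-0.05,0,0,0,0,0,0,0,0,0,0,0]}}

```text
t: 20.6
ee_pos: [0.5557, 0.021, 0.1134]
orientation: [0.075, 0.997, -0.0, 0.001]
force: [2.9, -0.5, 3.8]
width: 0.0
grip_force: 2.1
```

Emit:
{"name": "move_arm", "arguments": {"motion": [0.15,-0.02,-0.23,0,0,0,0,0.15,-0.02,-0.23,0,0,0,0,0,0,0,0,0,0,0]}}

```text
t: 20.9
ee_pos: [0.5575, 0.0208, 0.1077]
orientation: [0.075, 0.997, 0.0, -0.001]
force: [2.6, -0.9, 2.9]
width: 0.0003
grip_force: 1.6
```

Emit:
{"name": "move_arm", "arguments": {"motion": [0.22,-0.03,-0.25,0,0,0,0,0.2,-0.03,-0.25,0,0,0,0,0,0,0,0,0,0,0]}}

```text
t: 21.2
ee_pos: [0.5607, 0.0203, 0.102]
orientation: [0.075, 0.997, 0.0, -0.002]
force: [0.8, 0.2, 0.7]
width: -0.0001
grip_force: 0.5
```

Emit:
{"name": "move_arm", "arguments": {"motion": [0.15,-0.02,-0.25,0,0,0,0,0.1,-0.02,-0.25,0,0,0,0,0,0,0,0,0,0,0]}}

```text
t: 21.5
ee_pos: [0.5642, 0.0198, 0.0977]
orientation: [0.075, 0.997, -0.0, -0.001]
force: [0.6, -0.7, -0.9]
width: 0.0
grip_force: 0.0
```

```bash
python3 - <<'E'
from h import *
a=vision.capture("scene")
cv2.imwrite("pics/m6.png",cv2.resize(a[160:208,236:284],(600,600),interpolation=cv2.INTER_CUBIC))
s=telemetry.observe();print(s["t"],s["ee_pos"],s["force"])
E
```

```text
21.55 [0.56414376 0.01977565 0.09791774] [ 0.60301159 -0.3436335   0.3206261 ]
```

View pics/m6.png

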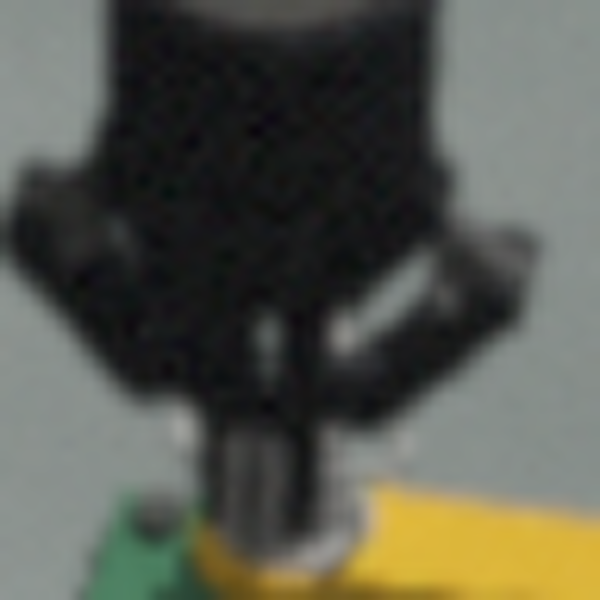

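The ring's sides show at about (180,425) and (405,440), behind the finger. The finger may have slipped ahead of the crown, so I'll estimate the angle.

```bash
python3 - <<'E'
from h import *
c=lambda X:(proj("scene",X)-[236,160]+.5)*12.5-.5
e=np.array([.9888,-.1494,0]);l=np.array([.1494,.9888,0]);A=np.array([.520,.0255,.076])
for r in (.6,.5,.4,.3,.2):
  for cr in (0,.005):
    C=A-(.017+cr)*e+.0275*(np.cos(r)*e+[0,0,np.sin(r)]); print(r,cr,c(C+.028*l).round(),c(C-.028*l).round(), "crown",c(C+.0275*(np.cos(r)*e+[0,0,np.sin(r)])).round())
for nm in ("ring_crown","ring_hinge","pin_tip"):
    print(nm,[((np.array(q["point"])-[236,160]+.5)*12.5,round(q["confidence"],2)) for q in landmark_of("scene",nm)[:2]])
E
```

```text
0.6 0 [407. 435.] [180. 402.] crown [276. 429.]
0.6 0.005 [411. 422.] [184. 389.] crown [280. 416.]
0.5 0 [406. 446.] [178. 413.] crown [273. 452.]
0.5 0.005 [409. 433.] [182. 400.] crown [277. 439.]
0.4 0 [404. 457.] [177. 424.] crown [271. 474.]
0.4 0.005 [408. 444.] [181. 411.] crown [275. 461.]
0.3 0 [403. 468.] [176. 434.] crown [269. 496.]
0.3 0.005 [407. 454.] [180. 421.] crown [273. 482.]
0.2 0 [402. 478.] [175. 444.] crown [267. 516.]
0.2 0.005 [406. 465.] [180. 431.] crown [271. 503.]
ring_crown [(array([261.25, 538.75]), 0.59), (array([301.25, 497.5 ]), 0.49)]
ring_hinge [(array([286.25, 362.5 ]), 0.51)]
pin_tip [(array([323.75, 541.25]), 0.35)]
```

Emit:
{"name": "move_arm", "arguments": {"motion": [0,0,0.8,0,0,0,0,0,0,1.0,0,0,0,0,-0.4,0.06,0,0,0,0,0,-0.3,0.04,0,0,0,0,0,0,0,-0.3,0,0,0,0,0,0,0,0,0,0,0]}}

```text
t: 22.3
ee_pos: [0.5571, 0.0208, 0.1129]
orientation: [0.075, 0.997, -0.0, -0.001]
force: [-0.6, -0.9, 0.4]
width: 0.0001
grip_force: 0.0
```

Emit:
{"name": "move_arm", "arguments": {"motion": [0,0,-0.25,0,0,0,0,0,0,-0.15,0,0,0,0,0,0,0,0,0,0,0]}}

```text
t: 22.6
ee_pos: [0.5574, 0.0208, 0.109]
orientation: [0.075, 0.997, 0.0, -0.001]
force: [0.1, -0.0, 1.5]
width: 0.0002
grip_force: 0.0
```

Emit:
{"name": "move_arm", "arguments": {"motion": [0,0,-0.2,0,0,0,0,0,0,-0.2,0,0,0,0,0,0,0,0,0,0,0]}}

```text
t: 22.9
ee_pos: [0.5578, 0.0208, 0.1055]
orientation: [0.075, 0.997, 0.0, -0.0]
force: [0.1, -0.1, 0.3]
width: 0.0004
grip_force: 0.1
```

Emit:
{"name": "move_arm", "arguments": {"motion": [0,0,-0.2,0,0,0,0,0,0,0,0,0,0,0]}}

```text
t: 23.1
ee_pos: [0.558, 0.0207, 0.1037]
orientation: [0.075, 0.997, -0.0, 0.0]
force: [1.6, -0.1, 1.9]
width: -0.0001
grip_force: 0.3
```

Emit:
{"name": "move_arm", "arguments": {"motion": [0.02,0,-0.2,0,0,0,0,0,0,0,0,0,0,0]}}

```text
t: 23.3
ee_pos: [0.5586, 0.0207, 0.1021]
orientation: [0.075, 0.997, 0.0, 0.001]
force: [0.7, -1.0, 1.2]
width: 0.0002
grip_force: 0.8
```

Emit:
{"name": "move_arm", "arguments": {"motion": [0.03,0,-0.2,0,0,0,0,0,0,0,0,0,0,0]}}

```text
t: 23.5
ee_pos: [0.5587, 0.0207, 0.0999]
orientation: [0.075, 0.997, -0.0, 0.001]
force: [1.4, -1.0, 2.5]
width: 0.0001
grip_force: 1.0
```

Emit:
{"name": "move_arm", "arguments": {"motion": [0.05,-0.01,-0.2,0,0,0,0,0.05,-0.01,-0.2,0,0,0,0,0,0,0,0,0,0,0]}}

```text
t: 23.8
ee_pos: [0.5591, 0.0206, 0.0952]
orientation: [0.075, 0.997, 0.0, -0.0]
force: [1.2, -0.0, 1.9]
width: -0.0001
grip_force: 0.8
```

Emit:
{"name": "move_arm", "arguments": {"motion": [0.04,-0.01,-0.2,0,0,0,0,0.02,0,-0.2,0,0,0,0,0,0,0,0,0,0,0]}}

```text
t: 24.1
ee_pos: [0.5596, 0.0205, 0.0912]
orientation: [0.075, 0.997, 0.0, -0.0]
force: [0.4, -0.8, 1.9]
width: -0.0003
grip_force: 0.7
```

Emit:
{"name": "move_arm", "arguments": {"motion": [0.01,0,-0.2,0,0,0,0,0,0,0,0,0,0,0]}}

```text
t: 24.3
ee_pos: [0.5597, 0.0205, 0.0893]
orientation: [0.075, 0.997, 0.0, -0.0]
force: [1.8, 0.2, 1.3]
width: 0.0
grip_force: 0.7
```

Emit:
{"name": "move_arm", "arguments": {"motion": [0.02,0,-0.15,0,0,0,0,0,0,0,0,0,0,0]}}

```text
t: 24.5
ee_pos: [0.5599, 0.0204, 0.0879]
orientation: [0.075, 0.997, -0.0, -0.0]
force: [0.7, -0.7, 1.8]
width: -0.0001
grip_force: 0.7
```

Emit:
{"name": "move_arm", "arguments": {"motion": [0,0,-0.15,0,0,0,0,0,0,0,0,0,0,0]}}

```text
t: 24.7
ee_pos: [0.56, 0.0204, 0.0865]
orientation: [0.075, 0.997, -0.0, -0.0]
force: [0.3, -0.4, 1.8]
width: 0.0001
grip_force: 0.7
```

Emit:
{"name": "move_arm", "arguments": {"motion": [0,0,-0.1,0,0,0,0,0,0,0,0,0,0,0]}}

```text
t: 24.9
ee_pos: [0.5601, 0.0204, 0.0856]
orientation: [0.075, 0.997, -0.0, -0.0]
force: [1.5, 0.3, 1.8]
width: -0.0001
grip_force: 0.8
```

Emit:
{"name": "move_arm", "arguments": {"motion": [0,0,-0.15,0,0,0,0,0,0,0,0,0,0,0]}}

```text
t: 25.1
ee_pos: [0.5603, 0.0204, 0.0841]
orientation: [0.075, 0.997, -0.0, 0.0]
force: [0.3, 0.1, 2.1]
width: -0.0007
grip_force: 0.8
```

Emit:
{"name": "move_arm", "arguments": {"motion": [0,0,-0.12,0,0,0,0,0,0,0,0,0,0,0]}}

```text
t: 25.3
ee_pos: [0.5604, 0.0204, 0.0833]
orientation: [0.075, 0.997, 0.0, 0.0]
force: [-0.0, -0.8, 2.8]
width: -0.0001
grip_force: 1.3
```

Emit:
{"name": "move_arm", "arguments": {"motion": [0,0,-0.12,0,0,0,0,0,0,0,0,0,0,0]}}

```text
t: 25.5
ee_pos: [0.5605, 0.0205, 0.0825]
orientation: [0.075, 0.997, 0.0, 0.0]
force: [-0.3, 0.2, 5.3]
width: -0.0
grip_force: 2.5
```

Emit:
{"name": "move_arm", "arguments": {"motion": [0,0,-0.1,0,0,0,0,0,0,0,0,0,0,0]}}

```text
t: 25.7
ee_pos: [0.5605, 0.0205, 0.0821]
orientation: [0.075, 0.997, 0.0, 0.001]
force: [-1.8, -1.1, 7.7]
width: 0.0002
grip_force: 3.5
```

Emit:
{"name": "move_arm", "arguments": {"motion": [0.3,-0.04,0.3,0,0,0,0,0,0,1.5,0,0,0,0,0,0,3.5,0,0,0,0,-2,0.3,3,0,0,0,0,-4.5,0.6,0,0,0,0,0,-4.5,0.6,0,0,0,0,0,-3,0.4,0,0,0,0,0,0,0,0,0,0,0,0]}}

```text
t: 26.5
ee_pos: [0.4193, 0.0397, 0.1637]
orientation: [0.075, 0.997, 0.0, -0.002]
force: [0.0, -1.0, -0.5]
width: 0.0003
grip_force: 0.0
```

```bash
python3 - <<'E'
from h import *
a=vision.capture("scene");b=vision.capture("top")
def crop(im,c,r): return cv2.resize(im[r:r+48,c:c+32],(400,600),interpolation=cv2.INTER_CUBIC)
cv2.imwrite("pics/m7.png",np.hstack([crop(a,244,165),crop(b,241,163)]))
s=telemetry.observe();print(s["t"],s["ee_pos"],s["force"])
e=np.array([.9888,-.1494,0]);A=np.array([.520,.0255,.076])
c=lambda X:(proj("scene",X)-[244,165]+.5)*12.5-.5
d=lambda X:(proj("top",X)-[241,163]+.5)*12.5-.5+[400,0]
for n,k in (("tip",.026),("rear",-.049),("crown",.038),("axis",0)): print(n,c(A+k*e).round(),d(A+k*e).round())
E
```

```text
26.6 [0.4230999  0.03907216 0.16426975] [ 0.56658767 -0.95362379 -0.30159139]
tip [175. 458.] [617. 185.]
rear [234. 264.] [557. 521.]
crown [165. 491.] [627. 131.]
axis [196. 389.] [596. 301.]
```

View pics/m7.png

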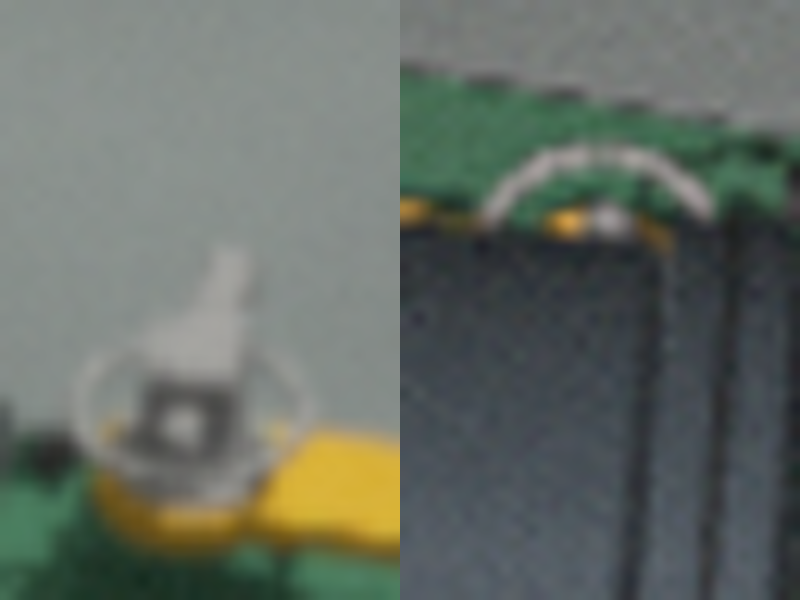

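The ring lies flat around the stud. The tip at (612,208) and the crown at (610,153) sit about 22 px short of home, so the pin has crept back roughly 4 mm. I'll push it home at the head.

Emit:
{"name": "move_arm", "arguments": {"motion": [0,0.1,-2.5,0,0,0,0,0,0,-3.5,0,0,0,0,0,0,-3,0,0,0,0,0.5,-0.08,-0.2,0,0,0,0,0.7,-0.1,0,0,0,0,0,0,0,0,0,0,0,0,0,0,0,0,0,0,0]}}

```text
t: 27.3
ee_pos: [0.4375, 0.038, 0.0741]
orientation: [0.075, 0.997, 0.0, 0.002]
force: [-0.4, 0.2, -0.6]
width: 0.0001
grip_force: 0.0
```

Emit:
{"name": "move_arm", "arguments": {"motion": [0.3,-0.05,0,0,0,0,0,0.3,-0.04,0,0,0,0,0,0,0,0,0,0,0,0]}}

```text
t: 27.6
ee_pos: [0.442, 0.0373, 0.0725]
orientation: [0.075, 0.997, -0.0, 0.001]
force: [-0.0, 0.4, 0.1]
width: -0.0004
grip_force: 0.0
```

Emit:
{"name": "move_arm", "arguments": {"motion": [0.2,-0.03,0,0,0,0,0,0.1,-0.02,0,0,0,0,0,0,0,0,0,0,0,0]}}

```text
t: 27.9
ee_pos: [0.4442, 0.0368, 0.0718]
orientation: [0.075, 0.997, -0.0, -0.0]
force: [-0.2, -0.4, 0.5]
width: -0.0006
grip_force: 0.0
```

Emit:
{"name": "move_arm", "arguments": {"motion": [0.2,-0.03,0,0,0,0,0,0.2,-0.03,0,0,0,0,0,0,0,0,0,0,0,0]}}

```text
t: 28.2
ee_pos: [0.4485, 0.0362, 0.0718]
orientation: [0.075, 0.997, -0.0, 0.0]
force: [0.1, 0.3, 0.2]
width: -0.0001
grip_force: 0.0
```

Emit:
{"name": "move_arm", "arguments": {"motion": [0.2,-0.03,0,0,0,0,0,0.2,-0.03,0,0,0,0,0,0,0,0,0,0,0,0]}}

```text
t: 28.5
ee_pos: [0.4525, 0.0356, 0.0718]
orientation: [0.075, 0.997, 0.0, 0.0]
force: [0.1, 0.4, -0.3]
width: 0.0003
grip_force: 0.0
```

Emit:
{"name": "move_arm", "arguments": {"motion": [0.15,-0.02,0,0,0,0,0,0.15,-0.02,0,0,0,0,0,0,0,0,0,0,0,0]}}

```text
t: 28.8
ee_pos: [0.4554, 0.0352, 0.0718]
orientation: [0.075, 0.997, 0.0, 0.0]
force: [-0.4, 0.5, -0.3]
width: 0.0001
grip_force: 0.0
```

Emit:
{"name": "move_arm", "arguments": {"motion": [0.15,-0.02,0,0,0,0,0,0,0,0,0,0,0,0]}}

```text
t: 29.0
ee_pos: [0.4567, 0.035, 0.0718]
orientation: [0.075, 0.997, 0.0, -0.0]
force: [-0.2, 1.0, 0.5]
width: -0.0
grip_force: 0.0
```

Emit:
{"name": "move_arm", "arguments": {"motion": [0.15,-0.02,0,0,0,0,0,0,0,0,0,0,0,0]}}

```text
t: 29.2
ee_pos: [0.4575, 0.035, 0.0715]
orientation: [0.075, 0.997, 0.0, -0.001]
force: [-2.7, -0.1, 0.2]
width: 0.0001
grip_force: 1.1
```

Emit:
{"name": "move_arm", "arguments": {"motion": [0.15,-0.02,0,0,0,0,0,0,0,0,0,0,0,0]}}

```text
t: 29.4
ee_pos: [0.4588, 0.0348, 0.0714]
orientation: [0.075, 0.997, 0.0, -0.001]
force: [-4.4, 0.8, 1.8]
width: -0.0
grip_force: 2.0
```

Emit:
{"name": "move_arm", "arguments": {"motion": [0.15,-0.02,0,0,0,0,0,0,0,0,0,0,0,0]}}

```text
t: 29.6
ee_pos: [0.4606, 0.0345, 0.0716]
orientation: [0.075, 0.997, 0.0, -0.001]
force: [-5.3, 0.3, -0.0]
width: 0.0003
grip_force: 2.4
```

Emit:
{"name": "move_arm", "arguments": {"motion": [0.15,-0.02,0,0,0,0,0,0,0,0,0,0,0,0]}}

```text
t: 29.8
ee_pos: [0.4607, 0.0345, 0.0713]
orientation: [0.075, 0.997, 0.0, -0.002]
force: [-8.1, 1.5, 2.6]
width: -0.0003
grip_force: 3.9
```

Emit:
{"name": "move_arm", "arguments": {"motion": [0.1,-0.02,0,0,0,0,0,0,0,0,0,0,0,0]}}

```text
t: 30.0
ee_pos: [0.4608, 0.0345, 0.0711]
orientation: [0.075, 0.997, 0.0, -0.003]
force: [-9.6, 1.5, 4.2]
width: -0.0001
grip_force: 4.9
```

It stops firmly at x = 0.4607, where home was expected. I'll back off and check numerically.

Emit:
{"name": "move_arm", "arguments": {"motion": [-0.3,0.05,0,0,0,0,0,-1,0.15,0,0,0,0,0,-3,0.5,0,0,0,0,0,-3,1,2,0,0,0,0,-3,3.5,2,0,0,0,0,-2,4,2,0,0,0,0,-1,4,2,0,0,0,0,0,4.5,0,0,0,0,0,0,4.5,0,0,0,0,0,0,0,0,0,0,0,0]}}

```text
t: 31.0
ee_pos: [0.3313, 0.2608, 0.1526]
orientation: [0.072, 0.997, 0.002, 0.002]
force: [-0.0, 0.4, -0.2]
width: -0.0
grip_force: 0.0
```

```bash
python3 - <<'E'
from h import *
b=vision.capture("top");a=vision.capture("scene")
e=np.array([.9888,-.1494,0]);A=np.array([.520,.0255,.076]);g=b.astype(np.float32)
print("sat/val along axis, mm from stud axis")
for k in range(16,50,2):
    p=proj("top",A+k*.001*e); v=cv2.getRectSubPix(g,(1,1),tuple(map(float,p)))[0,0]; print(k,v.round(),end="; ")
print()
k=(b[...,:].max(2).astype(int)-b.min(2))<30
for nm in ("pin_tip","ring_crown","pin_grip","ring_hinge"):
    P={n:landmark_of(n,nm) for n in("top","scene")}
    for n in P:
        for q in P[n][:1]: 
            X=atz(n,q["point"],.076)-A; print(nm,n,round(q["confidence"],2),"along mm",(X@e*1000).round(1),"lat",((X@np.array([.1494,.9888,0]))*1000).round(1))
s=telemetry.observe();print(s["t"],s["ee_pos"],s["force"])
E
```

```text
sat/val along axis, mm from stud axis
16 [147. 151. 154.]; 18 [147. 149. 154.]; 20 [147. 147. 153.]; 22 [142. 142. 147.]; 24 [130. 132. 133.]; 26 [102. 118.  97.]; 28 [ 87. 110.  76.]; 30 [ 83. 106.  69.]; 32 [ 84. 107.  73.]; 34 [106. 122. 102.]; 36 [127. 136. 129.]; 38 [134. 140. 137.]; 40 [ 92. 103.  87.]; 42 [75. 86. 69.]; 44 [86. 91. 85.]; 46 [115. 117. 114.]; 48 [122. 124. 122.]; 
pin_tip top 0.43 along mm 28.4 lat 2.4
pin_tip scene 0.61 along mm 26.3 lat -1.6
ring_crown top 0.66 along mm 35.4 lat 1.4
ring_crown scene 0.59 along mm 40.2 lat 4.2
pin_grip top 0.62 along mm -34.5 lat 3.1
pin_grip scene 0.41 along mm -38.4 lat -2.2
ring_hinge top 0.5 along mm -15.6 lat 0.1
ring_hinge scene 0.64 along mm -29.0 lat -6.7
31.5 [0.33117036 0.25509735 0.15176593] [ 0.18918122 -0.709339   -0.82455123]
```

```bash
python3 -c "
from bench import manip; print(manip.hand_in())"
```

```text
the job is handed in; nothing more can be done
None
```

I pushed the linchpin through the stud's cross hole until its head was home, swung the ring shut flat around the stud, let go and handed the job in; the hand-in returned no verdict.

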